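Change over the indexing fixture and put the old plate in spring storage

ROBOT

A 6-joint arm with a two-finger parallel gripper is mounted at the origin on the work surface. World frame = base frame: x ahead of the robot, y to its left, z up, the work surface at z = 0. Lengths are in m, angles in degrees, forces in N, time in s.
With the tool pointing down it reaches from about 0.35 to 0.8 m from the base axis. Payload 7.3 kg.
Tool frame: the origin (TCP) lies midway between the tips of the shut fingers; the grasp point (between the pads) lies behind it (robot.grasp_offset is the z of the grasp point in the tool frame, in m); z points along the fingers, y is the line along which they close (so a half turn about z gives the same grasp; the last joint's range is limited). The gripper opens to 85 mm and grips with 20 to 120 N. Pads are 22 mm wide; open, the fingers measure 114 mm over their backs; the gripper's body (76 mm by 85 mm) begins 54 mm behind the grasp point. The pads swing forward as they close: fully open they stand 13 mm farther back than shut.
Start: joints at [-81.303, 19.595, 87.324, -0, 73.075, -8.365], TCP at [0.154, -0.502, 0.231] pointing down, gripper open.
Joint ranges: [-145.02, 145.02], [-44.19, 115.74], [2.07, 154.8], [-57.11, 237.11], [16.16, 152.29], [-177.93, 177.93]. Speed limits (degrees/s): [147.25, 147.25, 180, 180, 180, 180].

INTERFACE

Orientations are given as a 3x3 rotation matrix whose columns are the frame's x, y, z axes.
In Python, from workcell import robot gives the robot as it stands. The module is installed in compiled form; this text tells all that it offers.
- The arm moves only by the shell command python3 -m inch 'ROWS' [OPENING] [FORCE]. ROWS is a JSON object of lists of equal length, an entry for each row: "dp": the shift along the tool's x, y, z each as a share of 50 cm, from -1 to 1, a list of three; "yaw": the turn about the tool's z as a share of 45 degrees, from -1 to 1. A call has 1 to 20 rows; each row is the pose to reach, as a shift and turn from the pose commanded when the call began, along the tool's axes at that moment; what a row does not reach only later rows make up. A row lasts 1/8 s, in which the tool goes at most 62.5 mm and 10.7 degrees, less where a joint would pass 70% of its speed; a pose out of reach is approached as far as the arm can. A call with a number of a shift or a turn outside -1 to 1 is refused whole. A call with a gripper value outside its range is refused whole. OPENING is the closure, from 0 (fully open) to 1 (shut), set as the call begins (- or left out, the last holds). The fingers move at their own pace and stop on an object; FORCE is the grip in N (left out, the last holds). Time passes only in rows, so rows that repeat a pose let the fingers close. It gives the time, the measured TCP pose, the force, the opening and the grip force at its end, in the units of the state.
- robot.get_obs(): the state, without advancing time (a new reading comes with each control period).
- robot.snapshot(name): name is "scene" or "top" or "wrist"; returns the picture (420x560x3 uint8, red, green, blue); there is no depth.
- robot.camera_params(name): a dict with "fovy" (degrees; the focal length in pixels is half the picture's height over the tangent of half this angle, whatever the lens; pixels are square), "cx", "cy" (the principal point, pixels), "extrinsics" (4x4, takes a point from world to camera coordinates); the wrist camera has in their place "mount" (4x4, takes a point from camera to tool coordinates, whose origin is the TCP and whose axes are the flange's). Camera axes: x right, y up, looking along -z (the intrinsics and any distortion apply to the point x, -y, -z); pixel columns grow to the right and rows downward; lengths in m; the calibration is good to about 2 mm. A picture is of the moment at which its call begins: read the wrist's pose just before it. camera_params takes no time and is no camera call.
- robot.job_done(): hands the job in; it is judged then, once.
The state is a dict: "time_s": time; "joint_positions": joint angles; "joint_vel": joint speeds; "effort": joint torques, N m; "position": TCP position; "tool_rot": TCP orientation; "force": force on the tool from outside, world axes, zero at the start; "wrist_torque": the same for the moment, N m; "finger_gap": opening from 0.0 (shut) to 1.0 (fully open); "finger_force": force on a finger pad.
Only numpy, scipy, OpenCV 4.12 (cv2) and the standard library are available. Lean on these libraries where they do the work, as an engineer would, in place of code of your own. Each camera call takes 0.05 s, during which the arm holds its last target. There are 200 camera calls.

TASK

Change the red indexing fixture over to the collar: take the collar off the spring storage post and seat it on the fixture's spindle where the round plate is now, then fit the knobbed cap over the spindle on top of the collar. The round plate goes on the spring storage post, resting on its sprung platform, with the hexagonal plate on top of it. The rubber mat is free for parking; leave all four parts lying flat, let go and still.

Things in the scene. Friction and masses are not known exactly. Their poses are not given: they have to be found in the camera images.
- round_plate: Round steel plate, 64 mm across, 16 mm thick, with a plain 28 mm through hole in the middle and a ring of eight small dark pockets on top; about 0.33 kg. Origin at the centre of its underside, z up. Starts seated on the fixture's spindle.
- hex_plate: Six-sided steel plate, 54 mm across flats (62 mm across corners), 16 mm thick, with a 28 mm wide through hole (six-sided, flats parallel to the outer ones); about 0.24 kg. Origin at the centre of its underside, z up; its x axis is square to one pair of flats (the others follow every 60 degrees). Starts on the wooden board.
- collar: Tall round steel collar, 44 mm across, 28 mm high, with a 28 mm through hole; 0.20 kg. Origin at the centre of its underside, z up. Starts on the spring storage post, resting on the platform.
- cap: Steel cap with a black knob: disc 42 mm across and 16 mm high, open below with a blind bore 28 mm wide and 12 mm deep; on top a round black knob 26 mm across and 24 mm high (40 mm overall); about 0.15 kg. Origin at the centre of its underside, z up. Starts knob up on the wooden board.
- fixture: Fixed indexing fixture: red square cast base 110 x 110 x 30 mm, four bolt heads near its corners, in the middle a dark round pedestal narrowing to a flat seat 44 mm across at 50 mm height; from the seat a fixed spindle 12 mm thick with a tapered tip rises 36 mm (tip 86 mm above the table). Origin at the centre of its underside, z up.
- fixture_seat (a point): Point on the fixture's spindle axis at the level of the seat on which the parts rest, 50 mm above the table. The collar's underside belongs here, the cap's 28 mm higher.
- magazine: Fixed spring storage post: aluminium base 100 x 100 x 8 mm, from its middle a fixed upright rod 12 mm thick with tapered tip, the tip 90 mm above the table; around the rod a black platform 44 mm across on a spring. Origin at the centre of its underside, z up.
- platform_top (a point): Centre of the top of the storage post's sprung platform, on the rod's axis; the lowest part's underside belongs here. It moves down with the platform: 62 mm above the table when empty, sinking 5.3 mm per newton (about 9 mm under the collar, 16 mm under the round plate, 28 mm under round and hexagonal plates together; travel 42 mm), and springs up when unloaded.
- mat: Fixed black rubber mat 100 x 100 x 4 mm, flat and empty: the free spot. Origin at the centre of its underside.
- board: Fixed light wooden board 85 x 175 x 10 mm, long side along its y axis, on which the hexagonal plate and the cap lie at the start, 90 mm apart. Origin at the centre of its underside.

How it is judged:
By the outcome, as a careful person would: the job done as asked, in the order asked, and still so for the second after the job is handed in, with the robot touching nothing.
It also fails if it takes over 112 s, if anything falls off the work surface, if the arm or the gripper's body presses on something with over 40 N, if the wrist force passes 120 N, or if a joint passes its speed limit or range.

## Working session

There is one attempt and no reset: what is moved stays moved. The work goes in short steps, Python scripts to look and compute and a shell command to move; the robot and the scene stay as the last step left them, time stands still between calls to the robot, and variables do not carry over. Pictures are saved under pics/ and viewed, at most 14 in all, crops included, and the job is handed in when it is done.

```bash
mkdir -p pics
python3 - <<'E'
from workcell import robot
import cv2,numpy as np
o=robot.get_obs()
print({k:np.round(v,3).tolist() for k,v in o.items()}, robot.grasp_offset)
for n in("scene","top","wrist"):
    p=robot.camera_params(n);print(n,{k:(np.round(v,4).tolist()) for k,v in p.items()})
    im=robot.snapshot(n);cv2.imwrite(f"pics/{n}0.png",im[:,:,::-1])
E
```

```text
{'time_s': 0.0, 'joint_positions': [-81.302, 19.636, 87.377, -0.002, 73.074, -8.364], 'joint_vel': [-0.012, -0.001, -0.013, -0.138, -0.003, -0.005], 'effort': [-0.0, -43.368, -24.601, -0.0, 0.008, -0.0], 'position': [0.154, -0.501, 0.231], 'tool_rot': [[0.956, 0.293, -0.0], [0.293, -0.956, 0.001], [0.0, -0.002, -1.0]], 'force': [-0.219, 0.801, -0.403], 'wrist_torque': [-0.041, -0.01, 0.023], 'finger_force': 0.0, 'finger_gap': 0.999} -0.0187
scene {'fovy': 45.9897, 'cx': 282.0692, 'cy': 208.8955, 'extrinsics': [[-0.525, 0.8511, -0.0105, 0.2984], [-0.6547, -0.3959, 0.6439, 0.2975], [0.5438, 0.3449, 0.7651, -1.3026], [0.0, 0.0, 0.0, 1.0]]}
top {'fovy': 51.1706, 'cx': 281.6547, 'cy': 210.1373, 'extrinsics': [[0.1404, -0.9901, -0.0045, -0.0606], [0.9677, 0.1362, 0.2123, -0.5361], [-0.2096, -0.0342, 0.9772, -0.8107], [0.0, 0.0, 0.0, 1.0]]}
wrist {'fovy': 68.7692, 'cx': 284.9737, 'cy': 204.7652, 'mount': [[0.0003, 0.95, 0.3121, 0.0803], [1.0, -0.0001, -0.0008, 0.0008], [-0.0007, 0.3121, -0.95, -0.1427], [0.0, 0.0, 0.0, 1.0]]}
```

View pics/scene0.png

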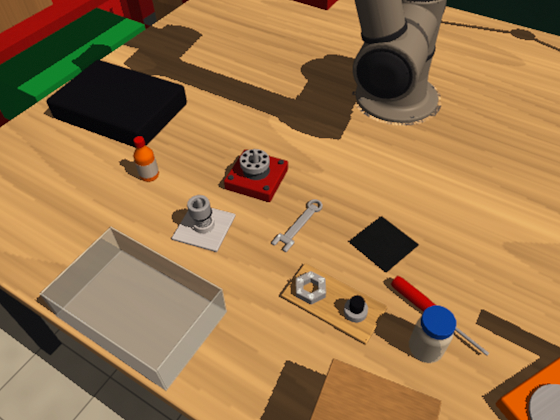

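View pics/top0.png

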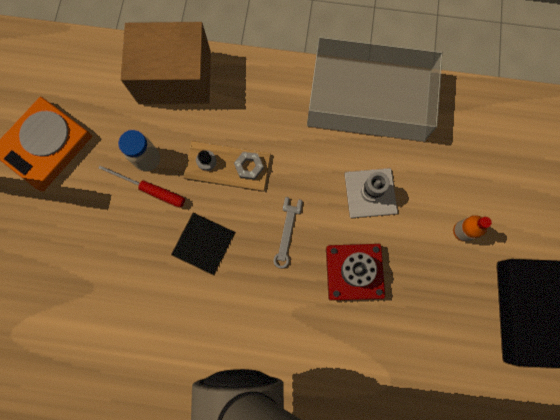

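Scene view: round plate top at (255,160), collar top (200,203), hex (311,287), cap knob top (357,301), mat centre (384,243). Top view: round plate (360,269), collar top (376,181), hex (250,166), knob (206,157), mat (204,243). An obstacle (blue-lidded jar) stands near the cap, and the bottle is well away.

```bash
cat > h.py <<'E'
from workcell import robot
import numpy as np, cv2
def cam(n,obs=None):
    p=robot.camera_params(n); f=210/np.tan(np.radians(p["fovy"]/2))
    if "extrinsics" in p: T=np.linalg.inv(np.array(p["extrinsics"]))
    else:
        W=np.eye(4);W[:3,:3]=obs["tool_rot"];W[:3,3]=obs["position"];T=W@np.array(p["mount"])
    return T,f,p["cx"],p["cy"]
def ray(c,uv):
    T,f,cx,cy=c; d=T[:3,:3]@np.array([(uv[0]-cx)/f,-(uv[1]-cy)/f,-1]); return T[:3,3],d/np.linalg.norm(d)
def proj(c,P):
    T,f,cx,cy=c; q=np.linalg.inv(T)@np.append(P,1); return np.array([cx+f*q[0]/-q[2],cy-f*q[1]/-q[2]])
def tri(*rs):
    A=sum(np.eye(3)-np.outer(d,d) for o,d in rs);b=sum((np.eye(3)-np.outer(d,d))@o for o,d in rs)
    P=np.linalg.solve(A,b);return P,[float(np.linalg.norm(np.cross(P-o,d))) for o,d in rs]
def plane(r,z): o,d=r;return o+d*(z-o[2])/d[2]
def dtool(P,obs): return np.array(obs["tool_rot"]).T@(np.array(P)-obs["position"])
E
python3 - <<'E'
from h import *
s,t=cam("scene"),cam("top")
for n,a,b,z in[("round",(255,156),(360,269),.066),("collar",(200,202),(376,181),.081),("hex",(311,287),(250,166),.026),("knob",(357,300),(206,157),.05),("mat",(384,243),(204,243),.004),("fixbase",(256,174),(355,272),.03)]:
    P,e=tri(ray(s,a),ray(t,b));print(n,P.round(4),np.round(e,4),"planes",plane(ray(s,a),z).round(3),plane(ray(t,b),z).round(3))
# magazine, mat, board corners from top
for n,ps,z in[("mag",[(345,171),(391,169),(397,213),(350,218)],.008),("mat",[(199,213),(235,232),(212,273),(172,251)],.004),("board",[(191,143),(271,154),(268,190),(185,178)],.01)]:
    print(n,[plane(ray(t,p),z)[:2].round(3).tolist() for p in ps])
g=cv2.imread("pics/top0.png");c=np.hstack([cv2.resize(g[130:310,150:290],None,fx=3,fy=3,interpolation=2),cv2.resize(g[130:310,300:420],None,fx=3,fy=3,interpolation=2)]);cv2.imwrite("pics/c.png",c)
E
```

```text
round [ 0.4432 -0.1461  0.0745] [0.0017 0.0017] planes [ 0.436 -0.15   0.066] [ 0.445 -0.149  0.066]
collar [ 0.6149 -0.1577  0.0874] [0.0011 0.0011] planes [ 0.611 -0.161  0.081] [ 0.618 -0.16   0.081]
hex [0.6319 0.0987 0.0184] [0.0028 0.0028] planes [0.635 0.103 0.026] [0.631 0.095 0.026]
knob [0.6293 0.1877 0.0481] [0.0028 0.0028] planes [0.629 0.191 0.05 ] [0.63  0.185 0.05 ]
mat [0.4585 0.1694 0.0022] [0.0027 0.0027] planes [0.459 0.172 0.004] [0.459 0.166 0.004]
fixbase [ 0.4421 -0.1466  0.018 ] [0.0008 0.0008] planes [ 0.451 -0.139  0.03 ] [ 0.441 -0.145  0.03 ]
mag [[0.653, -0.105], [0.672, -0.202], [0.577, -0.223], [0.553, -0.127]]
mat [[0.52, 0.188], [0.491, 0.107], [0.401, 0.139], [0.434, 0.229]]
board [[0.669, 0.232], [0.669, 0.057], [0.589, 0.051], [0.59, 0.23]]
```

View pics/c.png

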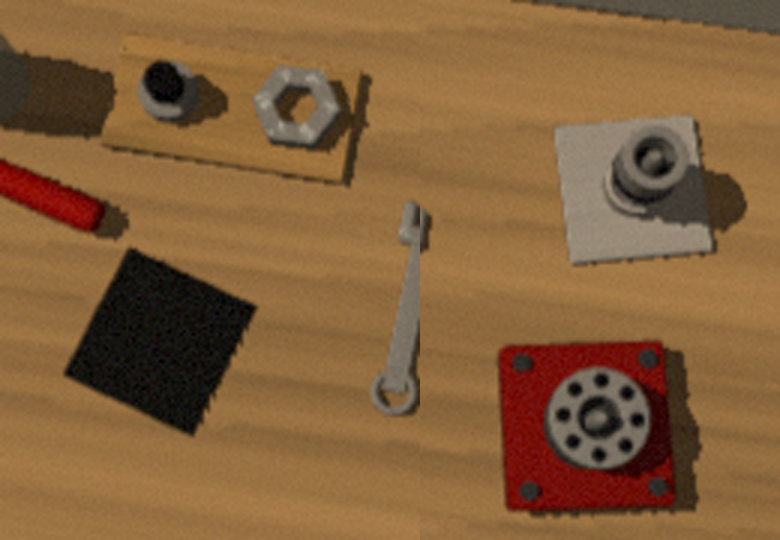

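```bash
python3 -m inch '{"dp":[[0.76,-0.51,0.04],[0.76,-0.51,0.04],[0.76,-0.51,0.04],[0.76,-0.51,0.04],[0.76,-0.51,0.04],[0.76,-0.51,0.04],[0.76,-0.51,0.04],[0.76,-0.51,0.04],[0.76,-0.51,0.04],[0.76,-0.51,0.04],[0.76,-0.51,0.04]],"yaw":[0.38,0.38,0.38,0.38,0.38,0.38,0.38,0.38,0.38,0.38,0.38]}' 0.0 60
python3 - <<'E'
from h import *
o=robot.get_obs();print(o["time_s"],o["position"],np.round(o["tool_rot"],3).tolist(),np.round(o["joint_vel"],2))
cv2.imwrite("pics/w1.png",robot.snapshot("wrist")[:,:,::-1])
c=cam("wrist",o)
print([proj(c,P).round(0).tolist() for P in[(.443,-.147,.066),(.443,-.147,.086),(.615,-.158,.09)]])
E
```

```text
time_s: 1.52
position: [0.442, -0.1476, 0.2113]
tool_rot: [[1.0, -0.002, -0.0], [-0.002, -1.0, -0.0], [-0.0, 0.0, -1.0]]
force: [-1.0, 0.7, -0.5]
finger_gap: 1.0
finger_force: 0.0
1.525 [ 0.44195848 -0.14755638  0.21132387] [[1.0, -0.002, -0.0], [-0.002, -1.0, -0.0], [-0.0, 0.0, -1.0]] [-0.04 -0.13 -0.1   0.1  -0.02  0.25]
[[283.0, 190.0], [283.0, 196.0], [298.0, -31.0]]
```

View pics/w1.png

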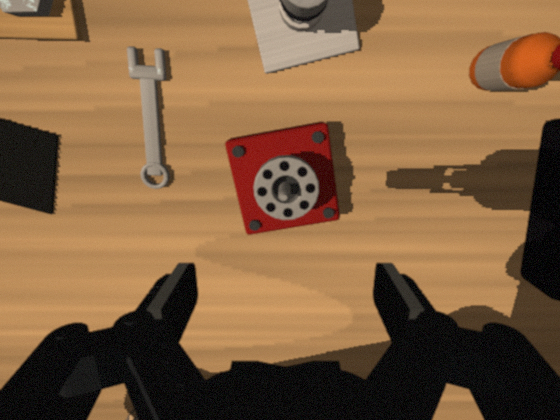

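Wrist view: round plate centre at (287,188), fixture base corners about (226,140),(327,122),(340,219),(246,234). The fingers sit either side of column 285.

```bash
cat >> h.py <<'E'
def blob(img,lo,hi,win,hsv=True):
    x0,y0,x1,y1=win; a=np.ascontiguousarray(img[y0:y1,x0:x1]); h=cv2.cvtColor(a,cv2.COLOR_RGB2HSV)
    m=cv2.inRange(h,np.array(lo),np.array(hi)); cs,_=cv2.findContours(m,cv2.RETR_EXTERNAL,cv2.CHAIN_APPROX_NONE)
    c=max(cs,key=cv2.contourArea); hull=cv2.convexHull(c); return hull.reshape(-1,2)+[x0,y0]
E
python3 - <<'E'
from h import *
g=cv2.imread("pics/w1.png")[:,:,::-1]
o=robot.get_obs();c=cam("wrist",o)
h=blob(g,(0,0,90),(180,70,255),(240,145,332,232)); e=cv2.fitEllipse(h.astype(np.float32));print(e,len(h))
P=plane(ray(c,e[0]),.066);print("plate",P)
print([np.linalg.norm(plane(ray(c,p),.066)-P).round(4) for p in h][::4])
q=[plane(ray(c,p),.03)[:2] for p in[(226,140),(327,122),(340,219),(246,234)]];q=np.array(q);print(q.round(3),q.mean(0),np.linalg.norm(q-np.roll(q,1,0),axis=1))
print("tip", plane(ray(c,(286,189)),.086))
# combine with top cam
t=cam("top");print(tri(ray(c,e[0]),ray(t,(360,269.5))),tri(ray(c,e[0]),ray(cam("scene"),(255,156))))
E
python3 -m inch '{"dp":[[0.0,0.0,0.1],[0.0,0.0,0.16],[0.0,0.0,0.16],[0.0,0.0,0.16]],"yaw":[0,0,0,0]}'
python3 - <<'E'
from h import *
o=robot.get_obs();print(o["position"]);g=robot.snapshot("wrist");cv2.imwrite("pics/w2.png",g[:,:,::-1]);c=cam("wrist",o)
p=proj(c,(.445,-.151,.066)).astype(int);print(p)
h=blob(g,(0,0,90),(180,70,255),(p[0]-70,p[1]-70,p[0]+70,p[1]+70));e=cv2.fitEllipse(h.astype(np.float32));print(e)
P=plane(ray(c,e[0]),.066);print(P,[np.linalg.norm(plane(ray(c,p),.066)-P).round(4) for p in h][::4])
E
```

```text
((285.8383483886719, 187.50807189941406), (62.33055114746094, 64.39749908447266), 105.40899658203125) 37
plate [ 0.44557882 -0.14931201  0.066     ]
[np.float64(0.0299), np.float64(0.0304), np.float64(0.0309), np.float64(0.0318), np.float64(0.0322), np.float64(0.032), np.float64(0.0315), np.float64(0.0306), np.float64(0.0309), np.float64(0.0305)]
[[ 0.487 -0.087]
 [ 0.505 -0.192]
 [ 0.399 -0.211]
 [ 0.381 -0.104]] [ 0.44303702 -0.14825735] [0.10742595 0.1057533  0.10759214 0.10838373]
tip [ 0.44952818 -0.14939195  0.086     ]
(array([ 0.44437786, -0.14951137,  0.06182128]), [0.00020296114843204133, 0.0002029611484320484]) (array([ 0.44486846, -0.14696948,  0.07339389]), [0.0034813031073405902, 0.0034813031073404536])
time_s: 2.08
position: [0.4431, -0.1474, 0.1325]
tool_rot: [[1.0, -0.001, 0.002], [-0.001, -1.0, -0.001], [0.002, 0.001, -1.0]]
force: [0.2, -0.3, -0.0]
finger_gap: 1.001
finger_force: 0.0
[ 0.44310592 -0.14739195  0.13245363]
[288 217]
((285.7554016113281, 216.41323852539062), (81.68083953857422, 84.93861389160156), 104.11431884765625)
[ 0.44616074 -0.14887351  0.066     ] [np.float64(0.0295), np.float64(0.0303), np.float64(0.0319), np.float64(0.0329), np.float64(0.0328), np.float64(0.0318), np.float64(0.0306), np.float64(0.0301), np.float64(0.0314)]
```

```bash
python3 -m inch '{"dp":[[0.005,0.003,0.1],[0.005,0.003,0.18],[0.005,0.003,0.186],[0.005,0.003,0.186],[0.005,0.003,0.186]],"yaw":[0,0,0,0,0]}'
python3 -m inch '{"dp":[[0,0,0],[0,0,0],[0,0,0],[0,0,0],[0,0,0],[0,0,0]],"yaw":[0,0,0,0,0,0]}' 1 60
```

```text
time_s: 2.75
position: [0.4463, -0.1488, 0.0401]
tool_rot: [[1.0, -0.001, 0.003], [-0.001, -1.0, -0.002], [0.003, 0.002, -1.0]]
force: [-0.4, -0.3, 0.2]
finger_gap: 1.001
finger_force: 0.0
time_s: 3.5
position: [0.4457, -0.1484, 0.0399]
tool_rot: [[1.0, -0.001, 0.002], [-0.001, -1.0, -0.001], [0.002, 0.001, -1.0]]
force: [-2.4, 1.0, 12.9]
finger_gap: 0.723
finger_force: 63.0
```

```bash
python3 -m inch '{"dp":[[0,0,0],[0,0,0],[0,0,-0.016],[0,0,-0.016],[0,0,-0.016]],"yaw":[0,0,0,0,0]}' 0
python3 -m inch '{"dp":[[0,0,0],[0,0,0],[0,0,0],[0,0,0],[0,0,0],[0,0,-0.05],[0,0,-0.12],[0,0,-0.12]],"yaw":[0,0,0,0,0,0,0,0]}' 1 60
```

```text
time_s: 4.12
position: [0.4451, -0.1482, 0.0464]
tool_rot: [[1.0, -0.001, 0.0], [-0.001, -1.0, -0.0], [0.0, 0.0, -1.0]]
force: [-0.7, 0.3, 0.1]
finger_gap: 0.999
finger_force: 0.0
time_s: 5.12
position: [0.4461, -0.1487, 0.1078]
tool_rot: [[1.0, -0.001, 0.004], [-0.001, -1.0, -0.002], [0.004, 0.002, -1.0]]
force: [-0.1, -0.0, -4.4]
finger_gap: 0.715
finger_force: 68.1
```

```bash
python3 -m inch '{"dp":[[0.03,-0.12,0],[0.03,-0.24,0],[0.03,-0.36,0],[0.03,-0.48,0],[0.03,-0.6,0],[0.03,-0.633,0],[0.03,-0.633,0.08],[0.03,-0.633,0.16],[0.03,-0.633,0.2],[0.03,-0.633,0.204],[0.03,-0.633,0.204]],"yaw":[0,0,0,0,0,0,0,0,0,0,0]}'
```

```text
time_s: 6.5
position: [0.4604, 0.168, 0.0043]
tool_rot: [[1.0, -0.001, -0.0], [-0.001, -1.0, -0.0], [-0.0, 0.0, -1.0]]
force: [-0.6, -1.2, -3.4]
finger_gap: 0.715
finger_force: 68.1
```

```bash
python3 -m inch '{"dp":[[0,0,0.003],[0,0,0.006],[0,0,0.006]],"yaw":[0,0,0]}'
```

```text
time_s: 6.88
position: [0.4603, 0.1684, 0.0016]
tool_rot: [[1.0, -0.001, 0.001], [-0.001, -1.0, -0.0], [0.001, 0.0, -1.0]]
force: [1.0, 0.7, -3.5]
finger_gap: 0.712
finger_force: 68.1
```

```bash
python3 -m inch '{"dp":[[0,0,0.003],[0,0,0.003]],"yaw":[0,0]}'
python3 - <<'E'
from h import *
cv2.imwrite("pics/w3.png",robot.snapshot("wrist")[150:,:,::-1])
E
```

```text
time_s: 7.12
position: [0.4605, 0.1684, 0.0009]
tool_rot: [[1.0, -0.0, 0.001], [-0.0, -1.0, 0.0], [0.001, -0.0, -1.0]]
force: [-2.6, -1.4, 9.0]
finger_gap: 0.712
finger_force: 69.5
```

View pics/w3.png

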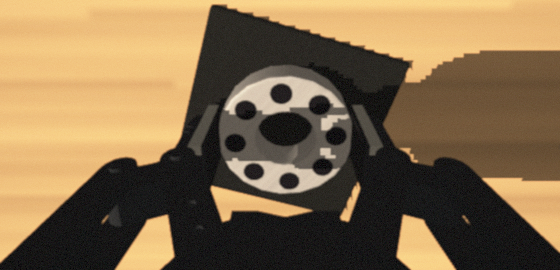

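Contact felt; the picture shows the plate flat in the middle of the mat (hole at about (285,128) in the crop). Releasing and going above the collar.

```bash
python3 -m inch '{"dp":[[0,0,0],[0,0,0],[0,0,-0.12],[0,0,-0.2],[0.03,0.06,-0.3],[0.06,0.16,-0.38],[0.12,0.26,-0.38],[0.18,0.38,-0.38],[0.24,0.5,-0.38],[0.3,0.6,-0.38],[0.311,0.656,-0.38],[0.311,0.656,-0.38],[0.311,0.656,-0.38]],"yaw":[0,0,0,0,0,0,0,0,0,0,0,0,0]}' 0
python3 - <<'E'
from h import *
o=robot.get_obs();print(o["position"]);g=robot.snapshot("wrist");cv2.imwrite("pics/w4.png",g[:,:,::-1]);c=cam("wrist",o)
print(proj(c,(.616,-.16,.081)),proj(c,(.616,-.16,.09)))
E
```

```text
time_s: 8.8
position: [0.6151, -0.1591, 0.1894]
tool_rot: [[1.0, -0.001, -0.001], [-0.001, -1.0, 0.001], [-0.001, -0.001, -1.0]]
force: [-1.4, 0.5, 0.2]
finger_gap: 0.999
finger_force: 0.0
[ 0.6151483  -0.15908264  0.18943731]
[285.10861169 201.58407573] [285.11300687 204.86646428]
```

View pics/w4.png

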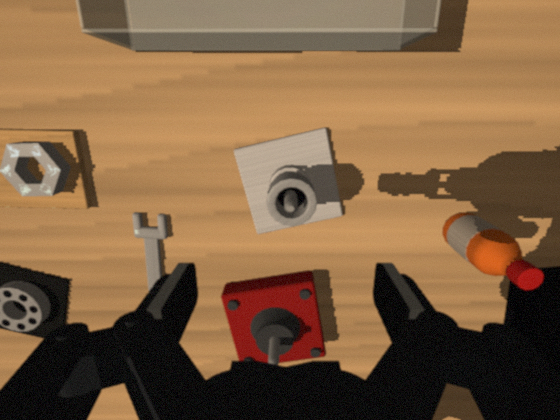

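Collar top ring centre (292,198), rod tip (291,201), magazine base corners (235,150),(328,128),(341,212),(258,233); bare fixture spindle with its foot at about (276,330).

```bash
cat > m.py <<'E'
from h import *
o=robot.get_obs();c=cam("wrist",o)
g=cv2.imread("pics/w4.png")[:,:,::-1]
gr=cv2.medianBlur(cv2.cvtColor(np.ascontiguousarray(g),cv2.COLOR_RGB2GRAY),3)
ci=cv2.HoughCircles(gr[150:250,240:345],cv2.HOUGH_GRADIENT,1,20,param1=80,param2=15,minRadius=20,maxRadius=30);print(ci[0][:3]+[240,150,0])
for uv in[(292,198)]+[(a[0]+240,a[1]+150) for a in ci[0][:1]]: print("collar",plane(ray(c,uv),.081), tri(ray(c,uv),ray(cam("top"),(376,181.5))))
print("rod",plane(ray(c,(291,201)),.09))
q=np.array([plane(ray(c,p),.008)[:2] for p in[(235,150),(328,128),(341,212),(258,233)]]);print(q.round(3),q.mean(0),np.linalg.norm(q-np.roll(q,1,0),axis=1))
print("spindle foot",plane(ray(c,(276,330)),.05))
E
python3 m.py
python3 -m inch '{"dp":[[0,0.01,0.08],[0,0.01,0.1],[0,0.01,0.1],[0,0.01,0.1]],"yaw":[0,0,0,0]}'
python3 - <<'E'
from h import *
o=robot.get_obs();g=robot.snapshot("wrist");cv2.imwrite("pics/w5.png",g[:,:,::-1]);c=cam("wrist",o)
gr=cv2.medianBlur(cv2.cvtColor(g,cv2.COLOR_RGB2GRAY),3);p=proj(c,(.617,-.164,.081)).astype(int);x,y=p-65
ci=cv2.HoughCircles(gr[y:y+130,x:x+130],cv2.HOUGH_GRADIENT,1,20,param1=80,param2=15,minRadius=28,maxRadius=44)[0][:3]+[x,y,0]
print(p,ci,"r exp",c[1]*.022/np.linalg.norm(c[0][:3,3]-[.617,-.164,.081]));print([plane(ray(c,k[:2]),.081).round(4) for k in ci])
E
```

```text
[[291.5        202.5         24.79999924]]
collar [ 0.6192649  -0.16547667  0.081     ] (array([ 0.61798289, -0.16335758,  0.07473926]), [0.0023438418759415933, 0.0023438418759416197])
collar [ 0.61521932 -0.16507755  0.081     ] (array([ 0.61594174, -0.16252509,  0.08107936]), [0.002630553659476993, 0.0026305536594770675])
rod [ 0.61940904 -0.16444972  0.09      ]
[[ 0.65  -0.107]
 [ 0.672 -0.204]
 [ 0.581 -0.222]
 [ 0.555 -0.129]] [ 0.61442426 -0.16537961] [0.09711806 0.09933816 0.09349253 0.09719783]
spindle foot [ 0.45548888 -0.14951237  0.05      ]
time_s: 9.35
position: [0.6163, -0.1645, 0.1414]
tool_rot: [[1.0, -0.0, 0.002], [-0.0, -1.0, -0.001], [0.002, 0.001, -1.0]]
force: [0.1, 0.1, 0.6]
finger_gap: 1.001
finger_force: 0.0
[283 222] [[284.5 220.5  31. ]] r exp 30.93944361965449
[array([ 0.6185, -0.1651,  0.081 ])]
```

```bash
python3 -m inch '{"dp":[[0.003,0.001,0.1],[0.003,0.001,0.16],[0.003,0.001,0.164],[0.003,0.001,0.164],[0.003,0.001,0.164]],"yaw":[0,0,0,0,0]}'
python3 -m inch '{"dp":[[0,0,0],[0,0,0],[0,0,0],[0,0,0],[0,0,0],[0,0,0],[0,0,-0.04],[0,0,-0.12],[0,0,-0.16],[0,0,-0.16]],"yaw":[0,0,0,0,0,0,0,0,0,0]}' 1 60
python3 - <<'E'
from h import *
o=robot.get_obs();g=robot.snapshot("wrist")
a=cv2.imread("pics/w4.png")[260:370,215:335];b=g[:,:,::-1][150:420,140:440]
cv2.imwrite("pics/c2.png",np.hstack([cv2.resize(a,(440,400),interpolation=2),cv2.resize(b,(360,400))]))
E
```

```text
time_s: 10.02
position: [0.6182, -0.1657, 0.0599]
tool_rot: [[1.0, -0.001, 0.003], [-0.001, -1.0, -0.001], [0.003, 0.001, -1.0]]
force: [0.5, 0.9, 0.1]
finger_gap: 1.0
finger_force: 0.0
time_s: 11.28
position: [0.6176, -0.1655, 0.1391]
tool_rot: [[1.0, -0.001, 0.003], [-0.001, -1.0, -0.001], [0.003, 0.001, -1.0]]
force: [-0.5, -0.8, -2.9]
finger_gap: 0.486
finger_force: 61.1
```

View pics/c2.png

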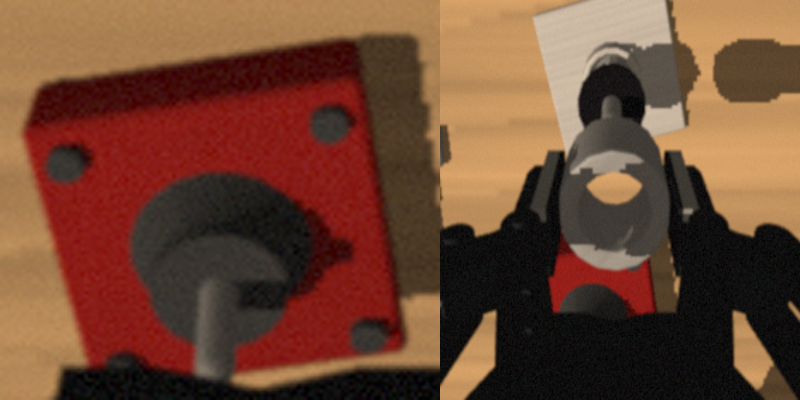

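Run:
```python
from h import *
o=dict(robot.get_obs());o["position"]=np.array([.6151,-.1591,.1894]);o["tool_rot"]=np.array([[1,-.001,-.001],[-.001,-1,.001],[-.001,-.001,-1]])
c=cam("wrist",o);f=lambda x,y:(215+x/3.667,260+y/3.636)
print("seat",plane(ray(c,f(220,290)),.05),[plane(ray(c,f(*p)),.05).round(4) for p in[(152,290),(288,290),(220,235),(220,348)]])
q=[plane(ray(c,f(*p)),.03)[:2] for p in[(28,130),(358,75),(405,345)]];print(np.round(q,4),(q[0]+q[2])/2)
print("tip at crop y 378 expected",proj(c,(.4445,-.149,.086)))
```

```text
seat [ 0.44205051 -0.1484422   0.05      ] [array([ 0.4421, -0.1275,  0.05  ]), array([ 0.442 , -0.1694,  0.05  ]), array([ 0.4627, -0.1487,  0.05  ]), array([ 0.4194, -0.1482,  0.05  ])]
[[ 0.4863 -0.0882]
 [ 0.5062 -0.191 ]
 [ 0.401  -0.2097]] [ 0.4436655  -0.14892684]
tip at crop y 378 expected [274.41179844 363.65321821]
```

```bash
python3 -m inch '{"dp":[[-0.12,-0.034,0],[-0.24,-0.034,0],[-0.34,-0.034,0],[-0.349,-0.034,0],[-0.349,-0.034,0],[-0.349,-0.034,0.06],[-0.349,-0.034,0.12],[-0.349,-0.034,0.15],[-0.349,-0.034,0.158],[-0.349,-0.034,0.158]],"yaw":[0,0,0,0,0,0,0,0,0,0]}'
```

```text
time_s: 12.58
position: [0.4433, -0.1483, 0.0586]
tool_rot: [[1.0, -0.0, 0.0], [-0.0, -1.0, -0.0], [0.0, 0.0, -1.0]]
force: [0.2, -0.1, -2.8]
finger_gap: 0.489
finger_force: 61.2
```

```bash
python3 -m inch '{"dp":[[0,0,0.003],[0,0,0.006],[0,0,0.006]],"yaw":[0,0,0]}'
```

```text
time_s: 12.95
position: [0.4426, -0.1482, 0.056]
tool_rot: [[1.0, -0.001, 0.0], [-0.001, -1.0, -0.0], [0.0, 0.0, -1.0]]
force: [0.6, -0.4, -2.2]
finger_gap: 0.493
finger_force: 61.2
```

```bash
python3 -m inch '{"dp":[[0,0,0.003],[0,0,0.006],[0,0,0.006]],"yaw":[0,0,0]}'
```

```text
time_s: 13.32
position: [0.4427, -0.1482, 0.0558]
tool_rot: [[1.0, -0.001, 0.002], [-0.001, -1.0, -0.001], [0.002, 0.001, -1.0]]
force: [-8.4, 4.3, 30.6]
finger_gap: 0.49
finger_force: 64.6
```

```bash
python3 -m inch '{"dp":[[0,0,0],[0,0,0],[0,0,0],[0,0,-0.1],[0,0,-0.2],[0.02,-0.1,-0.21],[0.1,-0.22,-0.21],[0.18,-0.34,-0.21],[0.24,-0.42,-0.21],[0.28,-0.5,-0.21],[0.28,-0.5,-0.21]],"yaw":[0,0,0,0,0,0,0,0,0,0,0]}' 0
python3 - <<'E'
from h import *
o=robot.get_obs();print(o["position"]);g=robot.snapshot("wrist");cv2.imwrite("pics/w6.png",g[:,:,::-1]);c=cam("wrist",o)
print(proj(c,(.63,.187,.05)),proj(c,(.631,.098,.026)),o["joint_positions"])
print("jar",tri(ray(cam("scene"),(438,321)),ray(cam("top"),(133,142))))
E
```

```text
time_s: 14.7
position: [0.5835, 0.105, 0.1568]
tool_rot: [[1.0, 0.004, -0.0], [0.004, -1.0, 0.0], [-0.0, -0.0, -1.0]]
force: [-0.1, -0.4, 0.3]
finger_gap: 0.996
finger_force: 0.0
[0.58346133 0.10501687 0.15677485]
[182.51456495 147.88866912] [292.21806786 143.42476591] [2.78381197e+00 3.03497602e+01 8.23616419e+01 3.08314349e-02
 6.73089396e+01 9.25650879e+01]
jar (array([0.62466937, 0.32189526, 0.09771767]), [0.0014464843572423007, 0.0014464843572420192])
```

View pics/w6.png

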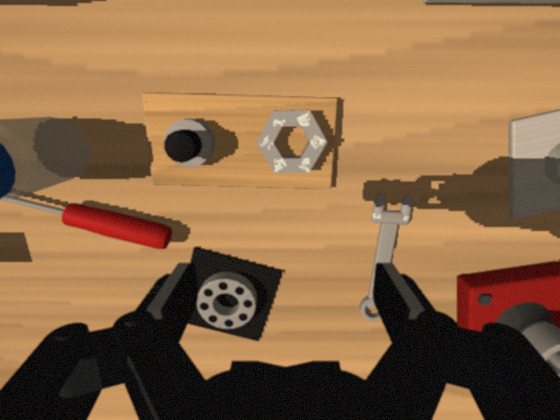

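Wrist view: knob top at (182,147), hex centre (294,141) with corners left and right (260,142)/(327,140), plate still flat on the mat at (227,301), collar on the spindle at right.

```bash
cat > k.py <<'E'
from h import *
def knob(g,c,P):
    p=proj(c,P).astype(int);r=45
    h=blob(g,(0,0,0),(180,255,45),(p[0]-r,p[1]-r,p[0]+r,p[1]+r));e=cv2.fitEllipse(h.astype(np.float32));return h,e
def hexa(g,c,P):
    p=proj(c,P).astype(int);r=50
    h=blob(g,(0,0,75),(180,75,255),(p[0]-r,p[1]-r,p[0]+r,p[1]+r))
    a=cv2.approxPolyDP(h.reshape(-1,1,2).astype(np.int32),6,True).reshape(-1,2);return h,a
E
python3 - <<'E'
from k import *
o=robot.get_obs();c=cam("wrist",o);g=cv2.imread("pics/w6.png")[:,:,::-1]
h,e=knob(g,c,(.63,.187,.05));print(e,plane(ray(c,e[0]),.05),plane(ray(c,e[0]),.045))
h,a=hexa(g,c,(.631,.098,.026));q=np.array([plane(ray(c,p),.026)[:2] for p in a]);print(a.tolist(),q.round(4).tolist(),q.mean(0))
d=np.roll(q,-1,0)-q;print(np.degrees(np.arctan2(d[:,1],d[:,0])).round(1)%60,np.linalg.norm(d,axis=1).round(4))
E
python3 -m inch '{"dp":[[0.093,-0.1,0.03],[0.093,-0.164,0.05],[0.093,-0.164,0.05],[0.093,-0.164,0.05]],"yaw":[0,0,0,0]}' 0.35
python3 - <<'E'
from k import *
o=robot.get_obs();print(o["position"]);c=cam("wrist",o);g=robot.snapshot("wrist");cv2.imwrite("pics/w7.png",g[:,:,::-1])
h,e=knob(g,c,(.63,.187,.05));print(e,plane(ray(c,e[0]),.05),plane(ray(c,e[0]),.045))
h,a=hexa(g,c,(.631,.098,.026));q=np.array([plane(ray(c,p),.026)[:2] for p in a]);print(a.tolist(),q.round(4).tolist(),q.mean(0))
E
```

```text
((183.12753295898438, 145.12005615234375), (30.995288848876953, 36.55038833618164), 81.99905395507812) [0.63140817 0.18428873 0.05      ] [0.63076764 0.18592402 0.045     ]
[[310, 111], [326, 140], [309, 171], [275, 172], [257, 143], [273, 111]] [[0.6574, 0.0811], [0.6331, 0.0664], [0.6054, 0.0806], [0.6044, 0.1114], [0.6303, 0.127], [0.6573, 0.1127]] [0.63131632 0.09653842]
[31.2 32.9 31.8 31.1 32.  30.1] [0.0284 0.0311 0.0308 0.0303 0.0305 0.0315]
time_s: 15.25
position: [0.6289, 0.1823, 0.1327]
tool_rot: [[1.0, -0.001, -0.001], [-0.001, -1.0, -0.001], [-0.001, 0.001, -1.0]]
force: [1.5, -0.5, 0.8]
finger_gap: 0.645
finger_force: 0.0
[0.62893099 0.18234084 0.1327021 ]
((274.75286865234375, 205.99932861328125), (31.41983985900879, 35.2454948425293), 12.459416389465332) [0.63440082 0.18932074 0.05      ] [0.63273332 0.18949068 0.045     ]
[[404, 168], [417, 196], [397, 228], [362, 228], [344, 196], [360, 168]] [[0.6592, 0.0833], [0.6351, 0.0694], [0.6059, 0.0831], [0.6059, 0.1138], [0.6352, 0.1313], [0.6593, 0.1196]] [0.63343984 0.10009721]
```

View pics/w7.png

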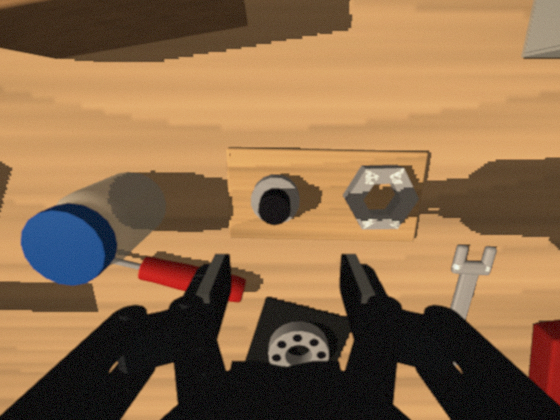

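The knob's top face is at (275,208) and the hex centre at (381,197); averaging the two views, the cap is near (0.631, 0.188) and the hex near (0.632, 0.098), consistent with their 90 mm spacing.

```bash
python3 -m inch '{"dp":[[0.002,-0.002,0.1],[0.002,-0.002,0.19],[0.002,-0.002,0.2],[0.002,-0.002,0.2],[0.002,-0.002,0.2]],"yaw":[0,0,0,0,0]}'
python3 -m inch '{"dp":[[0,0,0],[0,0,0],[0,0,0],[0,0,0],[0,0,0],[0,0,-0.04],[0,0,-0.12],[0,0,-0.22],[0,0,-0.22]],"yaw":[0,0,0,0,0,0,0,0,0]}' 1 50
```

```text
time_s: 15.92
position: [0.6318, 0.1846, 0.0354]
tool_rot: [[1.0, -0.001, 0.004], [-0.001, -1.0, 0.001], [0.004, -0.001, -1.0]]
force: [0.4, 0.3, -0.1]
finger_gap: 0.648
finger_force: 0.0
time_s: 17.05
position: [0.6326, 0.1852, 0.1478]
tool_rot: [[1.0, -0.0, 0.009], [-0.0, -1.0, 0.001], [0.009, -0.001, -1.0]]
force: [-0.1, -0.6, -2.2]
finger_gap: 0.28
finger_force: 49.5
```

```bash
python3 -m inch '{"dp":[[-0.05,0.09,0],[-0.11,0.19,0],[-0.17,0.29,0],[-0.22,0.39,0],[-0.28,0.49,0],[-0.33,0.59,0],[-0.378,0.668,0],[-0.378,0.668,0],[-0.378,0.668,0],[-0.378,0.668,0]],"yaw":[0,0,0,0,0,0,0,0,0,0]}'
python3 - <<'E'
from h import *
o=robot.get_obs();print(o["position"]);g=robot.snapshot("wrist");cv2.imwrite("pics/w8.png",g[:,:,::-1]);c=cam("wrist",o)
P=o["position"]
print([proj(c,p).round(0).tolist() for p in[(.443,-.1485,.078),(P[0],P[1],P[2]+.018),(P[0],P[1],P[2]-.022)]])
E
```

```text
time_s: 18.3
position: [0.4413, -0.1481, 0.1425]
tool_rot: [[1.0, 0.001, -0.0], [0.001, -1.0, 0.0], [-0.0, -0.0, -1.0]]
force: [0.7, -0.2, -1.4]
finger_gap: 0.277
finger_force: 49.7
[ 0.44129808 -0.14813475  0.14246438]
[[284.0, 219.0], [283.0, 285.0], [284.0, 247.0]]
```

View pics/w8.png

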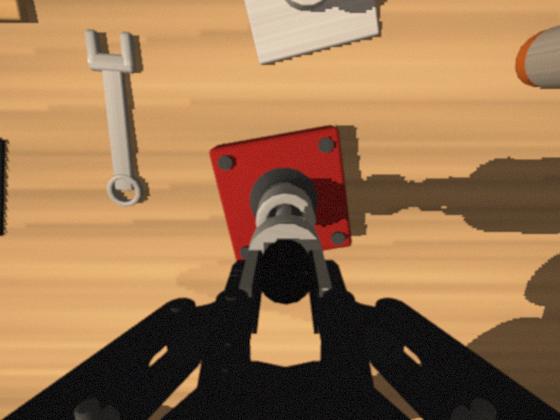

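The cap hangs level under the fingers (knob at (286,275)), the collar is flat on the fixture behind it. Lowering.

```bash
python3 -m inch '{"dp":[[0.001,0,0.04],[0.001,0,0.07],[0.001,0,0.076],[0.001,0,0.076]],"yaw":[0,0,0,0]}'
```

```text
time_s: 18.85
position: [0.4418, -0.1488, 0.1049]
tool_rot: [[1.0, 0.0, -0.0], [0.0, -1.0, -0.0], [-0.0, 0.0, -1.0]]
force: [-0.7, 0.6, -1.4]
finger_gap: 0.278
finger_force: 49.7
```

```bash
python3 -m inch '{"dp":[[0,0,0.003],[0,0,0.006],[0,0,0.006]],"yaw":[0,0,0]}'
```

```text
time_s: 19.23
position: [0.4418, -0.1493, 0.1023]
tool_rot: [[1.0, -0.001, 0.001], [-0.001, -1.0, -0.001], [0.001, 0.001, -1.0]]
force: [-1.4, 0.8, 3.0]
finger_gap: 0.278
finger_force: 50.1
```

```bash
python3 -m inch '{"dp":[[0,0,0.002],[0,0,0.002]],"yaw":[0,0]}'
```

```text
time_s: 19.48
position: [0.4419, -0.1493, 0.1023]
tool_rot: [[1.0, -0.001, 0.002], [-0.001, -1.0, -0.001], [0.002, 0.001, -1.0]]
force: [-3.3, 2.0, 13.0]
finger_gap: 0.279
finger_force: 51.2
```

```bash
python3 -m inch '{"dp":[[0,0,0],[0,0,0],[0,0,-0.06],[0,0,-0.14],[0.01,-0.1,-0.14],[0.02,-0.22,-0.14],[0.03,-0.34,-0.14],[0.037,-0.46,-0.14],[0.037,-0.58,-0.1],[0.037,-0.634,0],[0.037,-0.634,0],[0.037,-0.634,0]],"yaw":[0,0,0,0,0,0,0,0,0,0,0,0]}' 0
python3 - <<'E'
from h import *
o=robot.get_obs();a=robot.snapshot("wrist");c=cam("wrist",o);print(proj(c,(.4605,.1684,.02)))
b=robot.snapshot("scene");t=robot.snapshot("top")
cv2.imwrite("pics/c3.png",np.vstack([np.hstack([cv2.resize(b[120:260,170:300],(390,420)),cv2.resize(t[150:310,320:420],(262,420))]),cv2.resize(a[150:300,170:400],(652,170*1))])[:,:,::-1])
E
```

```text
time_s: 20.98
position: [0.4608, 0.1675, 0.1014]
tool_rot: [[1.0, -0.001, 0.001], [-0.001, -1.0, -0.0], [0.001, 0.0, -1.0]]
force: [-0.2, -0.2, 0.7]
finger_gap: 1.001
finger_force: 0.0
[282.6259428  213.70581515]
```

View pics/c3.png

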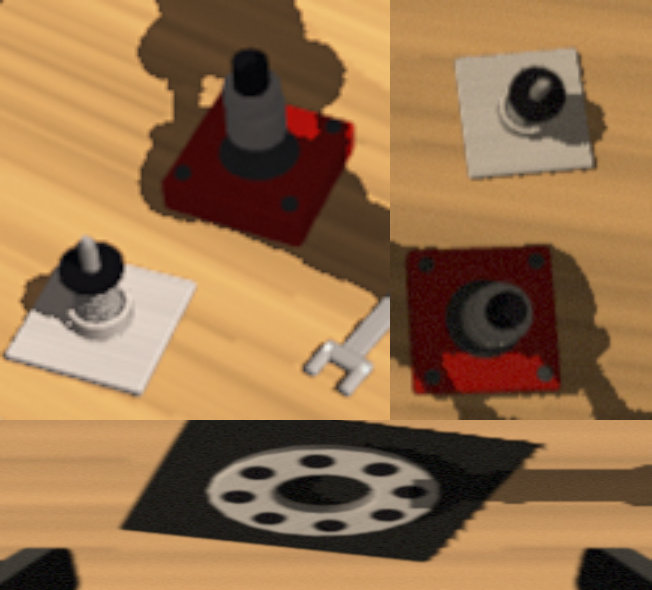

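Cap sits square on the collar (about (250,100) in the left crop); the platform is empty and has risen; the round plate is at the predicted place (323,491 in the crop = 284,213).

```bash
python3 -m inch '{"dp":[[0,-0.001,0.1],[0,-0.001,0.18],[0,-0.001,0.198],[0,-0.001,0.198],[0,-0.001,0.198]],"yaw":[0,0,0,0,0]}'
python3 -m inch '{"dp":[[0,0,0],[0,0,0],[0,0,0],[0,0,0],[0,0,0],[0,0,-0.06],[0,0,-0.18],[0,0,-0.26],[0,0,-0.26]],"yaw":[0,0,0,0,0,0,0,0,0]}' 1 60
python3 - <<'E'
from h import *
c=cam("top");print(plane(ray(c,(378.4,182.4)),.09), plane(ray(cam("scene"),(170+88/3,120+240/3)),.09), tri(ray(c,(378.4,182.4)),ray(cam("scene"),(170+88/3,120+240/3))))
E
```

```text
time_s: 21.75
position: [0.4616, 0.1684, 0.0034]
tool_rot: [[1.0, -0.001, 0.003], [-0.001, -1.0, 0.001], [0.003, -0.001, -1.0]]
force: [-0.8, 0.3, 0.1]
finger_gap: 1.0
finger_force: 0.0
time_s: 22.88
position: [0.4619, 0.1688, 0.1348]
tool_rot: [[1.0, -0.0, 0.007], [-0.0, -1.0, 0.001], [0.007, -0.001, -1.0]]
force: [0.3, -0.6, -3.3]
finger_gap: 0.71
finger_force: 68.9
[ 0.61252271 -0.16311262  0.09      ] [ 0.61285846 -0.15914005  0.09      ] (array([ 0.61220595, -0.161955  ,  0.08829304]), [0.0016210899835454417, 0.0016210899835454973])
```

```bash
python3 -m inch '{"dp":[[0.08,0.06,0],[0.14,0.14,0],[0.14,0.26,0],[0.14,0.38,0],[0.14,0.5,0],[0.14,0.6,0],[0.14,0.662,0],[0.14,0.662,0],[0.14,0.662,0],[0.14,0.662,0]],"yaw":[0,0,0,0,0,0,0,0,0,0]}'
python3 - <<'E'
from h import *
o=robot.get_obs();print(o["position"]);g=robot.snapshot("wrist");cv2.imwrite("pics/w9.png",cv2.resize(g[:,:,::-1][0:300,150:420],None,fx=2,fy=2));c=cam("wrist",o)
print([((proj(c,p)-[150,0])*2).round(0).tolist() for p in[(.6155,-.1645,.09),(.6155,-.1645,.062)]])
E
```

```text
time_s: 24.12
position: [0.5297, -0.1615, 0.1312]
tool_rot: [[1.0, 0.001, -0.001], [0.001, -1.0, 0.001], [-0.001, -0.001, -1.0]]
force: [-0.3, -0.4, -2.5]
finger_gap: 0.712
finger_force: 68.9
[ 0.52970448 -0.16145238  0.13115195]
[[278.0, 188.0], [277.0, 191.0]]
```

View pics/w9.png

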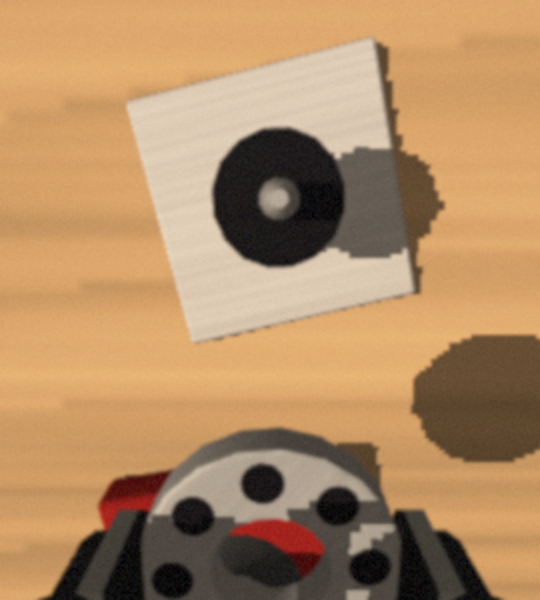

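The platform centre is at (278,197) in the crop and the rod tip at (279,198), about 3 mm nearer in x than I had it: axis (0.6125,-0.1645).

```bash
python3 -m inch '{"dp":[[0.1,0.006,0],[0.168,0.006,0],[0.168,0.006,0],[0.168,0.006,0],[0.168,0.006,0.06],[0.168,0.006,0.1],[0.168,0.006,0.13],[0.168,0.006,0.13],[0.168,0.006,0.13]],"yaw":[0,0,0,0,0,0,0,0,0]}'
```

```text
time_s: 25.3
position: [0.6144, -0.166, 0.0678]
tool_rot: [[1.0, -0.001, 0.001], [-0.001, -1.0, -0.001], [0.001, 0.001, -1.0]]
force: [0.3, -0.7, -3.2]
finger_gap: 0.712
finger_force: 68.8
```

```bash
python3 -m inch '{"dp":[[0,0,0.01],[0,0,0.025],[0,0,0.038],[0,0,0.042],[0,0,0.042],[0,0,0.042]],"yaw":[0,0,0,0,0,0]}'
```

```text
time_s: 26.05
position: [0.6142, -0.1658, 0.0461]
tool_rot: [[1.0, -0.001, 0.0], [-0.001, -1.0, -0.0], [0.0, 0.0, -1.0]]
force: [1.4, -0.3, 0.5]
finger_gap: 0.712
finger_force: 69.2
```

```bash
python3 -m inch '{"dp":[[0,0,0],[0,0,0],[0,0,0],[0,0,-0.08],[0,0,-0.18],[0.01,-0.08,-0.2],[0.02,-0.2,-0.2],[0.036,-0.32,-0.2],[0.036,-0.44,-0.18],[0.036,-0.528,-0.16],[0.036,-0.528,-0.16],[0.036,-0.528,-0.16],[0.036,-0.528,-0.16]],"yaw":[0,0,0,0,0,0.2,0.4,0.6,0.63,0.63,0.63,0.63,0.63]}' 0
python3 - <<'E'
from k import *
o=robot.get_obs();print(o["position"],np.round(o["tool_rot"],3).tolist());g=robot.snapshot("wrist");t=robot.snapshot("top");c=cam("wrist",o)
p=proj(c,(.632,.098,.026));print(p)
cv2.imwrite("pics/w10.png",np.hstack([g,cv2.resize(t[150:310,330:420],(236,420))])[:,:,::-1])
h,a=hexa(g,c,(.632,.098,.026));q=np.array([plane(ray(c,x),.026)[:2] for x in a]);print(a.tolist(),q.round(4).tolist(),q.mean(0))
d=np.roll(q,-1,0)-q;print(np.degrees(np.arctan2(d[:,1],d[:,0])).round(1)%60)
E
```

```text
time_s: 27.68
position: [0.6325, 0.0967, 0.1262]
tool_rot: [[0.879, -0.477, 0.001], [-0.477, -0.879, -0.0], [0.001, 0.0, -1.0]]
force: [-0.2, -0.2, 0.6]
finger_gap: 0.999
finger_force: 0.0
[0.6325284  0.09673453 0.12615354] [[0.879, -0.477, 0.001], [-0.477, -0.879, -0.0], [0.001, 0.0, -1.0]]
[283.27017327 207.37028205]
[[280, 170], [315, 190], [313, 225], [284, 240], [251, 224], [251, 188]] [[0.6611, 0.0852], [0.6328, 0.0679], [0.606, 0.0833], [0.6055, 0.1117], [0.632, 0.1292], [0.6593, 0.1132]] [0.63277841 0.09843193]
[31.3 30.1 31.  33.6 29.6 33.6]
```

View pics/w10.png

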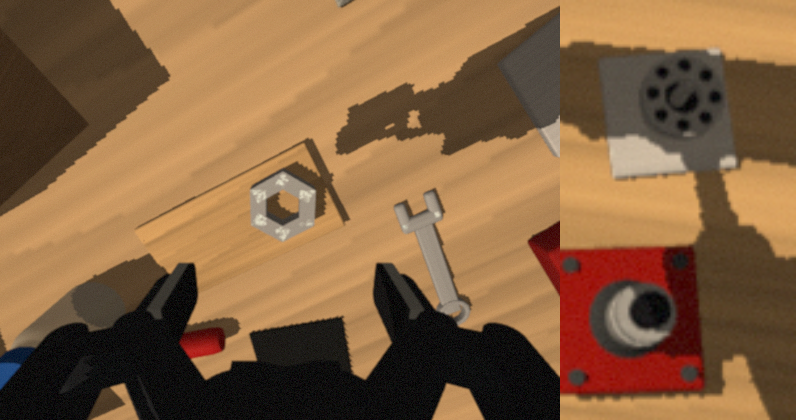

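Hex centred at (283,205), flats parallel to the fingers; at right the round plate lies flat on the post with the rod through it.

```bash
python3 -m inch '{"dp":[[-0.001,-0.002,0.1],[-0.001,-0.002,0.2],[-0.001,-0.002,0.23],[-0.001,-0.002,0.23],[-0.001,-0.002,0.23]],"yaw":[0,0,0,0,0]}'
python3 -m inch '{"dp":[[0,0,0],[0,0,0],[0,0,0],[0,0,0],[0,0,0],[0,0,0]],"yaw":[0,0,0,0,0,0]}' 1 60
```

```text
time_s: 28.4
position: [0.6339, 0.0992, 0.0131]
tool_rot: [[0.88, -0.476, 0.004], [-0.476, -0.88, 0.0], [0.003, -0.002, -1.0]]
force: [0.2, 0.4, -0.2]
finger_gap: 1.002
finger_force: 0.0
time_s: 29.15
position: [0.6331, 0.0994, 0.0124]
tool_rot: [[0.88, -0.475, 0.002], [-0.475, -0.88, -0.0], [0.002, -0.001, -1.0]]
force: [-1.3, 0.1, 6.6]
finger_gap: 0.614
finger_force: 64.0
```

```bash
python3 -m inch '{"dp":[[0,0,-0.1],[0,0,-0.2],[0.02,0.04,-0.23],[0.06,0.13,-0.23],[0.11,0.24,-0.23],[0.16,0.35,-0.23],[0.2,0.45,-0.23],[0.216,0.484,-0.23],[0.216,0.484,-0.23],[0.216,0.484,-0.23],[0.216,0.484,-0.23]],"yaw":[0,0,0,0,0,0,0,0,0,0,0]}'
python3 - <<'E'
from h import *
o=robot.get_obs();print(o["joint_vel"].round(2) if hasattr(o["joint_vel"],'round') else o["joint_vel"])
t=cam("top");print("hex centre expected top px",proj(t,o["position"]+np.array([0,0,.014])))
E
```

```text
time_s: 30.52
position: [0.6123, -0.1632, 0.1256]
tool_rot: [[0.881, -0.474, -0.0], [-0.474, -0.881, 0.0], [-0.0, -0.0, -1.0]]
force: [-0.1, 0.7, -1.6]
finger_gap: 0.611
finger_force: 64.4
[-0.13 -0.16 -0.26 -0.15  0.   -0.07]
hex centre expected top px [384.21184446 175.03568351]
```

```bash
python3 -m inch '{"dp":[[0.003,0.002,0.02],[0.003,0.002,0.06],[0.003,0.002,0.1],[0.003,0.002,0.115],[0.003,0.002,0.115]],"yaw":[0,0,0,0,0]}'
```

```text
time_s: 31.15
position: [0.6128, -0.1661, 0.0677]
tool_rot: [[0.88, -0.475, -0.001], [-0.475, -0.88, 0.0], [-0.001, 0.0, -1.0]]
force: [-0.1, -0.6, -2.2]
finger_gap: 0.614
finger_force: 64.3
```

```bash
python3 -m inch '{"dp":[[0,0,0.01],[0,0,0.02],[0,0,0.03],[0,0,0.032],[0,0,0.032],[0,0,0.032]],"yaw":[0,0,0,0,0,0]}'
```

```text
time_s: 31.9
position: [0.6132, -0.1665, 0.0526]
tool_rot: [[0.88, -0.475, 0.0], [-0.475, -0.88, -0.0], [0.0, 0.0, -1.0]]
force: [0.9, -0.3, 0.7]
finger_gap: 0.612
finger_force: 64.6
```

```bash
python3 -m inch '{"dp":[[0,0,0],[0,0,0],[0,0,0],[0,0,0],[0,0,-0.06],[0,0,-0.16],[0,0,-0.26],[-0.12,-0.1,-0.3],[-0.24,-0.2,-0.3],[-0.24,-0.2,-0.3],[-0.24,-0.2,-0.3],[-0.24,-0.2,-0.3]],"yaw":[0,0,0,0,0,0,0,0,0,0,0,0]}' 0
python3 - <<'E'
from h import *
a=robot.snapshot("scene");t=robot.snapshot("top");w=robot.snapshot("wrist")
cv2.imwrite("pics/f.png",np.hstack([cv2.resize(a[130:260,165:300],(400,385)),np.vstack([cv2.resize(t[150:310,320:420],(241,385))])])[:,:,::-1])
E
```

```text
time_s: 33.4
position: [0.5553, -0.0219, 0.2024]
tool_rot: [[0.88, -0.475, 0.001], [-0.475, -0.88, -0.001], [0.001, 0.0, -1.0]]
force: [-0.2, 0.6, 0.5]
finger_gap: 0.997
finger_force: 0.0
```

View pics/f.png

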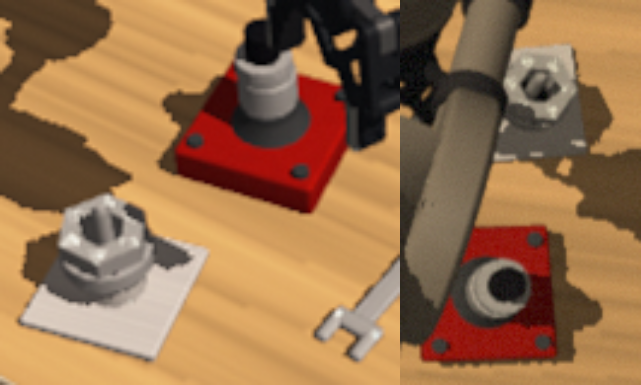

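All four parts are in place: the hex lies flat on the round plate at (100,240) with the rod through both, and the cap sits on the collar at (265,85). The gripper is clear.

```bash
python3 -c "
from workcell import robot;print(robot.job_done())"
```

```text
the job is handed in; nothing more can be done
None
```

The job is handed in at 33.4 s of the 112 s allowed: the collar is seated on the fixture's spindle with the cap on top. The round plate is on the storage post's platform with the hexagonal plate on it, all four looking flat and released in the last pictures.

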